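Degas a jar of paint in a hand-pumped vacuum chamber

ROBOT

A 6-joint arm with a two-finger parallel gripper is mounted at the origin on the work surface. World frame = base frame: x ahead of the robot, y to its left, z up, the work surface at z = 0. Lengths are in m, angles in rad, forces in N, time in s.
With the tool pointing down it reaches from about 0.375 to 0.9 m from the base axis. Payload 3.1 kg.
Tool frame: the origin (TCP) lies between the finger pads, 19 mm behind the fingertips; this is the grasp point; z points along the fingers, y is the line along which they close (so a half turn about z gives the same grasp; the last joint's range is limited). The gripper opens to 87 mm and grips with 3 to 60 N. Pads are 19 mm wide; open, the fingers measure 117 mm over their backs; the gripper's body (75 mm by 190 mm) begins 51 mm behind the grasp point.
Start: joints at [0.996, 0.527, 1.433, -0, 1.181, -0.178], TCP at [0.242, 0.576, 0.241] pointing down, gripper open.
Joint ranges: [-3.08, 3.08], [-0.75, 2.2], [0.22, 2.44], [-1.43, 4.57], [0, 2.65], [-2.85, 2.85]. Speed limits (rad/s): [2.79, 2.79, 3.14, 3.14, 3.14, 3.14].

INTERFACE

Orientations are given as a unit quaternion [x, y, z, w].
In Python, from rig import telemetry, viewer, hand_in gives the robot as it stands. The module is installed in compiled form; this text tells all that it offers.
- The arm moves only by the shell command python3 -m creep 'ROWS' [FORCE]. ROWS is JSON, a list of rows, each an object with "translation": the shift along the tool's x, y, z in mm, a list of three; "roll": the turn about the tool's z in degrees; "gripper": the finger opening in mm, from 0 to 87. In form: [{"translation": [tx, ty, tz], "roll": roll, "gripper": gripper}, ...]. A call has 1 to 5 rows; each row is the pose to reach, as a shift and turn from the pose commanded when the call began, along the tool's axes at that moment; what a row does not reach only later rows make up. A row lasts 1/12 s, in which the tool goes at most 41.7 mm and 7.16 degrees, less where a joint would pass 70% of its speed; a pose out of reach is approached as far as the arm can. A call with a gripper value outside its range is refused whole. The fingers move at their own pace and stop on an object; FORCE is the grip in N (left out, the last holds). Time passes only in rows, so rows that repeat a pose let the fingers close. It gives the time, the measured TCP pose, the force, the opening and the grip force at its end, in the units of the state.
- telemetry.get_obs(): the state, without advancing time (a new reading comes with each control period).
- viewer.camera(name): name is "side" or "top"; returns the picture (420x560x3 uint8, blue, green, red); there is no depth.
- viewer.camera_info(name): a dict with "intrinsics" (3x3 intrinsics, pixels), "k1" (the pictures are not rectified: a ray, as slopes to the right and down, at radius r is drawn at 1 + k1 r^2 times it, then the intrinsics apply), "rvec" (rotation vector, rad) and "tvec" (3), from world to camera coordinates, as OpenCV has them. Camera axes: x right, y down, z forward; pixel columns grow to the right and rows downward; lengths in m; the calibration is good to about 2 mm. A picture is of the moment at which its call begins. camera_info takes no time and is no camera call.
- hand_in(): hands the job in; it is judged then, once.
Trained networks look in the newest picture that a camera, given by its name, has taken for a name from the list of things; names that differ only in an ending like _2 or _b are one class to them, and where a whole thing is asked for, a point or a joint stands for the part that bears it (a point fixed in the world has none). Each returns a list of dicts, best first, with "p" (0 to 1); they miss things now and then, are a little off and sometimes report something else, mostly with a low value. They report only what shows in the picture. A call takes as long as a camera call.
- viewer.recognise(camera, thing): "bbox" ([left, top, width, height] in pixels, round what is visible of it).
The state is a dict: "time": time; "q": joint angles; "joint_velocities": joint speeds; "joint_torque": joint torques, N m; "position": TCP position; "tool_rot": TCP orientation; "ft_force": force on the tool from outside, world axes, zero at the start; "moment": the same for the moment, N m; "grip_width": finger opening in m; "grip_force": force on a finger pad.
Only numpy, scipy, OpenCV 4.12 (cv2) and the standard library are available. Lean on these libraries where they do the work, as an engineer would, in place of code of your own. Each camera call takes 0.05 s, during which the arm holds its last target. There are 200 camera calls.

TASK

Take the jar out of the slanted rack, stand it upright in the open vacuum chamber and swing the chamber's lid fully shut without slamming it. Then pump the T-handled lever of the hand pump through at least three full strokes, each down to the bottom and back up to the top. Do not drop the jar, and leave the tape roll, pot, spray can and tin where they are.

Things in the scene. Friction and masses are not known exactly. Their poses are not given: they have to be found in the camera images.
- jar: closed paint jar, white plastic with a black screw cap: body 52 mm diameter and 85 mm high, cap 46 mm diameter and 20 mm high, 105 mm in all, 0.25 kg. Origin at the centre of its base, z along its axis to the cap. At the start it lies in the slanted rack, its axis 35 degrees from vertical with the cap leaning towards the rack's -x side (the robot).
- rack: dark steel slanted jar rack, fixed, foot 140 x 110 x 10 mm. Origin under its centre, -x towards the robot, z up. Jar base centre at (20, 0, 50) mm, jar axis along (-0.574, 0, 0.819). The trough holds only the lowest 45 mm of the jar (cheeks 69 mm apart over their outsides); the upper 60 mm are free: grasp across y, tool tilted along the jar axis, TCP 75 mm from its base.
- chamber: square aluminium vacuum chamber box, open on top, fixed, outside 170 x 170 x 125 mm high, walls 6 mm (inside 158 x 158 mm, about 119 mm deep). Origin at the centre of its underside, the hinge along its +x rim (away from the robot), z up.
- chamber_in (a point): centre of the chamber's inner floor; axes like the chamber's.
- lid (a joint): hinge angle of the chamber's flat steel lid (170 x 170 x 8 mm): 0 shut, about 1.57 standing upright, at most 1.9. Starts open at 1.5 to 1.75. The hinge is stiff: the lid stays where it is left and must be pushed all the way, with about 4 N at 0.12 m from the hinge.
- lid_hinge (a point): middle of the lid's hinge line, at the chamber's +x rim, 125.5 mm above the table; the hinge runs along the chamber's y. The shut lid reaches 170 mm from here towards the chamber's -x, its top 8 mm above here.
- lid_handle (a point): the top of the black knob on the lid's outer face, which faces away from the robot while the lid is open: on the middle line, 140 mm from the hinge, 35 mm off the outer face. To either side of it (more than 35 mm in y) the face is free to be pushed.
- pump: hand-lever vacuum pump on a grey base plate 200 x 120 x 14 mm, fixed. Origin at the centre of its underside; steel barrel 68 mm diameter and 76 mm high at the origin; lever posts on the +x side; z up. The lever reaches over the barrel to the pump's -x side.
- lever_hinge (a point): the lever's pivot, at (60, 0, 100) mm in the pump's frame; its axis is the pump's y.
- lever_grip (a point): middle of the lever's T-handle, a black rubber bar of 24 mm diameter and 120 mm long along the pump's y, 170 mm from the pivot at the end of a 16 mm steel rod. It stands 230 mm above the table with the lever up and 104 mm with the lever down; it can be pushed down from above with closed fingers.
- pump_lever (a joint): lever angle: 0 up (its rest, 50 degrees above level, towards the pump's -x), growing as it is pushed down, 0.85 at the bottom stop (level). A spring brings it back up when let go; about 10 N on the T-handle holds it down.
- tape: bystander: cardboard tape roll lying flat, 100 mm diameter, 25 mm high, origin at the centre of its underside.
- pot: bystander: squat grey paint pot, 60 mm diameter, 65 mm high, origin under its centre.
- spraycan: bystander: aluminium spray bottle, 64 mm diameter, 190 mm high, origin under its centre.
- tin: bystander: steel paint tin, 100 mm diameter, 120 mm high, origin under its centre.

How it is judged:
By the outcome, as a careful person would: the job done as asked, in the order asked, and still so for the second after the job is handed in, with the robot touching nothing.
It also fails if it takes over 72 s, if anything falls off the work surface, if the arm or the gripper's body presses on something with over 40 N, if the wrist force passes 120 N, or if a joint passes its speed limit or range.

## Working session

There is one attempt and no reset: what is moved stays moved. The work goes in short steps, Python scripts to look and compute and a shell command to move; the robot and the scene stay as the last step left them, time stands still between calls to the robot, and variables do not carry over. Pictures are saved under pics/ and viewed, at most 10 in all, crops included, and the job is handed in when it is done.

```bash
mkdir -p pics
cat > h.py <<'E'
import numpy as np, cv2
from rig import telemetry, viewer
def cam(n):
    i=viewer.camera_info(n); K=np.array(i["intrinsics"],float); R=cv2.Rodrigues(np.array(i["rvec"],float))[0]; t=np.array(i["tvec"],float).ravel()
    return K,i["k1"],R,t
def D(k1): return np.array([k1,0,0,0,0.])
def proj(n,P):
    K,k1,R,t=cam(n); return cv2.projectPoints(np.atleast_2d(np.array(P,float)),R,t,K,D(k1))[0][:,0]
def ray(n,uv):
    K,k1,R,t=cam(n); u=cv2.undistortPoints(np.array([[uv]],float),K,D(k1))[0,0]
    d=R.T@np.array([u[0],u[1],1]); return -R.T@t, d/np.linalg.norm(d)
def onz(n,uv,z):
    o,d=ray(n,uv); return o+d*(z-o[2])/d[2]
def tri(uvs,uvt):
    (a,d),(b,e)=ray("side",uvs),ray("top",uvt)
    s=np.linalg.lstsq(np.c_[d,-e],b-a,rcond=None)[0]; p,q=a+s[0]*d,b+s[1]*e
    return (p+q)/2,np.linalg.norm(p-q)
E
python3 - <<'E'
from h import *
np.set_printoptions(precision=3,suppress=True)
for n in("side","top"):
    im=viewer.camera(n); cv2.imwrite(f"pics/{n}0.png",im)
    o,_=ray(n,(280,210)); print(n,"campos",o)
    for th in ["jar","rack","chamber","lid","lid_handle","pump","pump_lever","lever_grip","tape","pot","spraycan","tin"]:
        r=viewer.recognise(n,th)
        print(th,[(np.round(x["bbox"]).astype(int).tolist(),round(x["p"],2)) for x in r[:2]])
print(telemetry.get_obs())
E
```

```text
side campos [ 1.042 -0.627  0.908]
jar [([160, 270, 48, 57], 0.97), ([152, 290, 85, 81], 0.41)]
rack [([154, 289, 81, 80], 0.98)]
chamber [([229, 134, 119, 143], 0.95)]
lid [([289, 134, 59, 108], 0.88)]
lid_handle [([290, 130, 55, 112], 0.58)]
pump [([336, 83, 65, 113], 0.57), ([228, 134, 120, 142], 0.44)]
pump_lever [([334, 78, 53, 71], 0.73), ([231, 162, 33, 35], 0.69)]
lever_grip [([334, 82, 56, 63], 0.7)]
tape [([231, 162, 32, 33], 0.58)]
pot [([166, 213, 31, 38], 0.85)]
spraycan [([393, 168, 35, 72], 0.68)]
tin [([302, 284, 53, 73], 0.86), ([290, 131, 52, 109], 0.68)]
top campos [ 0.446 -0.014  1.333]
jar [([397, 206, 22, 39], 0.66)]
rack [([376, 191, 54, 61], 0.82), ([134, 174, 76, 90], 0.75)]
chamber [([238, 150, 90, 114], 0.64)]
lid [([243, 150, 84, 41], 0.61)]
lid_handle [([244, 149, 77, 42], 0.78)]
pump [([134, 179, 73, 80], 0.86)]
pump_lever [([132, 191, 53, 54], 0.68)]
lever_grip [([134, 192, 51, 55], 0.67)]
tape [([230, 278, 40, 42], 0.95), ([396, 204, 24, 41], 0.4)]
pot [([334, 287, 27, 23], 0.8)]
spraycan [([133, 175, 75, 82], 0.69), ([192, 118, 34, 41], 0.67)]
tin [([328, 112, 41, 45], 0.89), ([243, 149, 83, 42], 0.48)]
{'time': 1.3, 'q': array([ 0.995,  0.527,  1.433,  0.   ,  1.181, -0.179]), 'joint_velocities': array([-0.001,  0.001, -0.002,  0.001, -0.001, -0.   ]), 'joint_torque': array([ -0.001, -44.002, -17.698,   0.063,   0.051,  -0.   ]), 'position': array([0.242, 0.576, 0.241]), 'tool_rot': array([ 0.197,  0.98 , -0.   , -0.   ]), 'ft_force': array([-0.086,  0.721,  0.257]), 'moment': array([-0.027, -0.029,  0.03 ]), 'grip_force': 0.0, 'grip_width': 0.08688816124810511}
```

Run:
```python
import cv2
a=cv2.imread("pics/top0.png")[100:330,110:450]; cv2.imwrite("pics/top0c.png",cv2.resize(a,None,fx=2.35,fy=2.35,interpolation=cv2.INTER_CUBIC))
a=cv2.imread("pics/side0.png")[70:380,130:440]; cv2.imwrite("pics/side0c.png",cv2.resize(a,None,fx=1.9,fy=1.9,interpolation=cv2.INTER_CUBIC))
```

```text
(no output)
```

View pics/top0c.png

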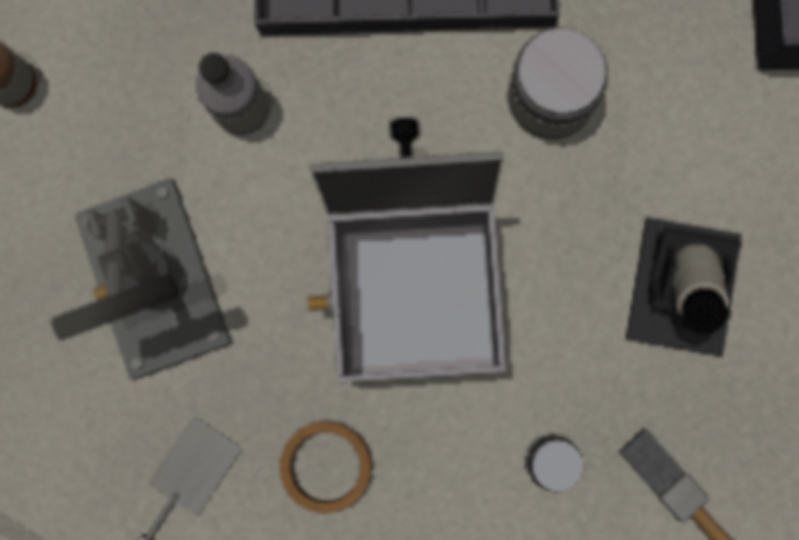

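View pics/side0c.png

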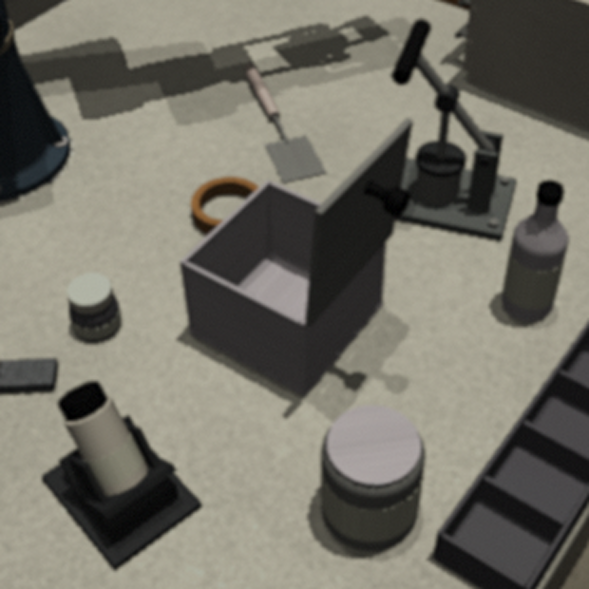

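Run:
```python
from h import *
np.set_printoptions(precision=4,suppress=True)
T=lambda x,y:(110+x/2.35,100+y/2.35)
S=lambda x,y:(130+x/1.9,70+y/1.9)
def rect(name,pts,z,n="top",f=T):
    P=np.array([onz(n,f(*p),z) for p in pts]); e=np.roll(P,-1,0)-P
    print(name,P.mean(0),"edges",np.linalg.norm(e,axis=1),"ang",np.degrees(np.arctan2(e[:,1],e[:,0]))); return P
rect("rack",[(645,218),(741,235),(722,355),(627,342)],.01)
rect("chamber",[(330,216),(497,208),(507,377),(342,381)],.125)
rect("pump",[(77,213),(173,180),(231,343),(135,378)],.014)
print("rack side",[onz("side",S(*p),.01) for p in [(43,480),(118,562),(199,504)]])
print("chamber side rim",[onz("side",S(*p),.125) for p in [(183,263),(269,185),(309,322)]])
print("cap",tri(S(82,401),T(705,311)))
print("grip",tri(S(411,52),T(116,311)))
print("lid top R",tri(S(318,210),T(499,156)),"L",tri(S(410,123),T(315,165)))
print("knob",tri(S(399,203),T(404,128)))
```

```text
rack [ 0.5405 -0.3013  0.01  ] edges [0.1097 0.136  0.1068 0.1399] ang [-101.4317  168.1157   80.6459  -10.6759]
chamber [ 0.5312 -0.0073  0.125 ] edges [0.1703 0.1715 0.1659 0.168 ] ang [ -88.7174 -178.3934   90.0339    3.1314]
pump [0.5653 0.2891 0.014 ] edges [0.1155 0.1953 0.1142 0.1982] ang [ -72.6792 -160.766   108.7372   19.5996]
rack side [array([ 0.4723, -0.3449,  0.01  ]), array([ 0.6021, -0.3648,  0.01  ]), array([ 0.6235, -0.2673,  0.01  ])]
chamber side rim [array([ 0.4625, -0.0941,  0.125 ]), array([0.4582, 0.0662, 0.125 ]), array([ 0.6276, -0.0811,  0.125 ])]
cap (array([ 0.5081, -0.2961,  0.1246]), np.float64(0.0018883261088339322))
grip (array([0.5173, 0.2781, 0.2233]), np.float64(0.0035825864886013855))
lid top R (array([ 0.6405, -0.0818,  0.291 ]), np.float64(1.0854514499557536e-06)) L (array([0.6374, 0.0812, 0.2892]), np.float64(0.0005694626726097353))
knob (array([0.676 , 0.0025, 0.2568]), np.float64(0.001902231537105989))
```

```bash
cat > ov.py <<'E'
from h import *
def fr(c,yaw):
    c0,s0=np.cos(np.radians(yaw)),np.sin(np.radians(yaw)); R=np.array([[c0,-s0,0],[s0,c0,0],[0,0,1]])
    return lambda P: np.atleast_2d(P)@R.T+np.array([*c,0])
def overlay(n,im,polys,crop,s):
    x0,y0,w,h=crop; im=cv2.resize(im[y0:y0+h,x0:x0+w],None,fx=s,fy=s,interpolation=cv2.INTER_CUBIC)
    for P,col in polys:
        uv=(proj(n,P)-[x0,y0]+.5)*s-.5
        cv2.polylines(im,[np.round(uv*8).astype(np.int32)],False,col,1,cv2.LINE_AA,3)
    return im
def box(a,b,z): return np.array([[-a,-b,z],[a,-b,z],[a,b,z],[-a,b,z],[-a,-b,z]])
def circ(r,c,ax,k=40):
    ax=np.array(ax)/np.linalg.norm(ax); u=np.cross(ax,[0,1,0]); u/=np.linalg.norm(u); v=np.cross(ax,u); t=np.linspace(0,2*np.pi,k)[:,None]
    return np.array(c)+r*(np.cos(t)*u+np.sin(t)*v)
def model(rack,ch,pump,lid):
    L=[]; f=fr(*rack); a=np.array([-.574,0,.819]); b=np.array([.02,0,.05])
    L+=[(f(box(.07,.055,.01)),(0,255,0)),(f(circ(.023,b+.105*a,a)),(0,0,255)),(f(circ(.026,b+.085*a,a)),(255,255,0))]
    f=fr(*ch); L+=[(f(box(.085,.085,.125)),(0,255,0)),(f(box(.085,.085,0)),(0,160,0)),(f(box(.079,.079,.006)),(255,255,0))]
    c,s=np.cos(lid),np.sin(lid); h=np.array([.085,0,.1255])
    q=lambda r,y,n: h+r*np.array([-c,0,s])+n*np.array([s,0,c])+[0,y,0]
    L+=[(f([q(0,-.085,0),q(.17,-.085,0),q(.17,.085,0),q(0,.085,0)]),(0,0,255)),(f([q(.14,0,.008),q(.14,0,.043)]),(0,255,255))]
    f=fr(*pump); L+=[(f(box(.1,.06,.014)),(0,255,0)),(f([[-.049,-.06,.23],[-.049,.06,.23]]),(0,0,255)),(f([[.06,0,.1],[-.049,0,.23]]),(255,255,0))]
    return L
E
python3 - <<'E'
from ov import *
np.set_printoptions(precision=4,suppress=True)
T=lambda x,y:(110+x/2.35,100+y/2.35)
S=lambda x,y:(130+x/1.9,70+y/1.9)
print("nearR",tri(S(183,263),T(507,377)),"nearL",tri(S(269,185),T(342,381)))
print("rack",tri(S(43,480),T(627,342)),tri(S(118,562),T(722,355)),tri(S(199,504),T(741,235)))
M=model(((.543,-.303),-10.8),((.537,-.0075),1.5),((.567,.287),18.5),1.6)
a=overlay("top",cv2.imread("pics/top0.png"),M,(125,130,320,150),2.5); b=overlay("side",cv2.imread("pics/side0.png"),M,(130,70,290,310),1.9)
cv2.imwrite("pics/ov_t.png",a);cv2.imwrite("pics/ov_s.png",b)
E
```

```text
nearR (array([ 0.4504, -0.0905,  0.1143]), np.float64(0.011072438449022635)) nearL (array([0.4481, 0.0746, 0.1136]), np.float64(0.00469896305671565))
rack (array([ 0.4563, -0.286 , -0.0637]), np.float64(0.09349207701686661)) (array([ 0.4961, -0.3476, -0.1386]), np.float64(0.08318122621386938)) (array([ 0.6213, -0.3212,  0.0783]), np.float64(0.08586205678868793))
```

View pics/ov_t.png

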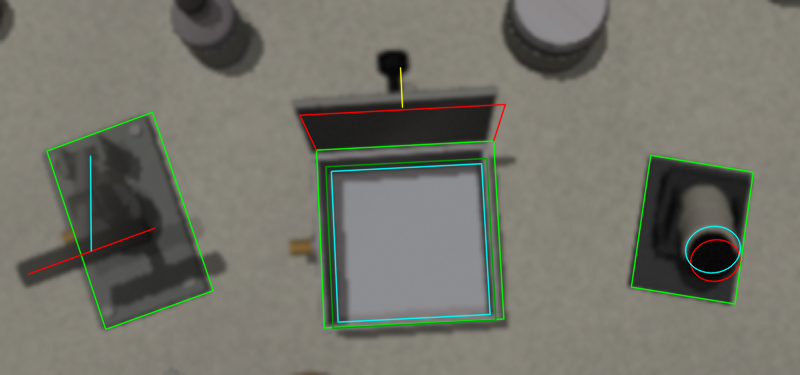

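View pics/ov_s.png

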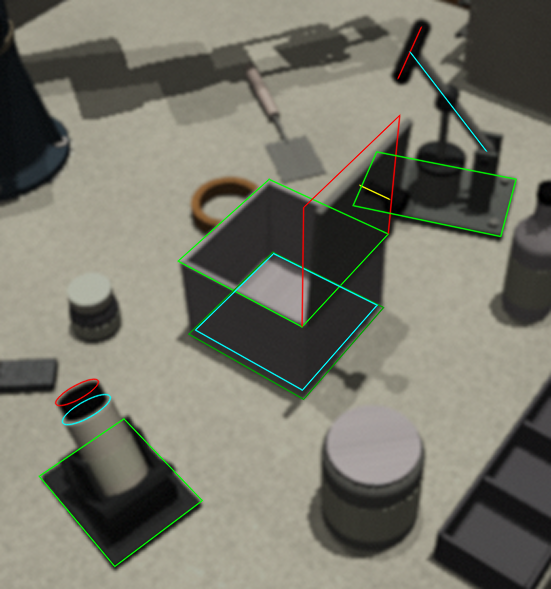

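```bash
cat > fit.py <<'E'
from ov import *
from scipy.optimize import least_squares
np.set_printoptions(precision=4,suppress=True)
T=lambda x,y:("top",110+x/2.35,100+y/2.35)
S=lambda x,y:("side",130+x/1.9,70+y/1.9)
def fit(name,mod,obs,x0):
    def res(x):
        r=[]
        for n in("top","side"):
            P=[mod(x,k) for k,o in obs if o[0]==n]
            if P: r.append((proj(n,P)-[o[1:] for k,o in obs if o[0]==n]).ravel())
        return np.concatenate(r)
    s=least_squares(res,x0,x_scale=.01); print(name,s.x,"res px",np.round(s.fun.reshape(-1,2),1).tolist()); return s.x
A=np.radians
def chm(x,k):
    f=fr(x[:2],x[2]*100)
    if k[0]=="r": return f([k[1]*.085,k[2]*.085,.125])[0]
    c,s=np.cos(x[3]),np.sin(x[3])
    return f(np.array([.085,0,.1255])+k[1]*np.array([-c,0,s])+k[3]*np.array([s,0,c])+[0,k[2],0])[0]
ch=fit("chamber",chm,[(("r",-1,1),T(342,381)),(("r",-1,-1),T(507,377)),(("r",-1,-1),S(183,263)),(("r",-1,1),S(269,184)),
 (("l",.17,-.085,.008),S(322,211)),(("l",.17,.085,.008),S(412,124)),(("l",.17,.085,.008),T(313,164)),(("l",.17,-.085,.008),T(500,154)),
 (("l",.14,0,.043),T(404,124)),(("l",.14,0,.043),S(401,204))],[.537,-.0075,.015,1.65])
def rk(x,k): return fr(x[:2],x[2]*100)(np.array(k))[0]
fit("rack",rk,[((.07,.055,.01),T(645,218)),((.07,-.055,.01),T(741,235)),((-.07,-.055,.01),T(722,355)),((-.07,.055,.01),T(627,342)),
 ((-.07,-.055,.01),S(43,480)),((.07,-.055,.01),S(118,562)),((.07,.055,.01),S(199,504))],[.543,-.303,-.108])
fit("pump",rk,[((.1,.06,.014),T(77,213)),((.1,-.06,.014),T(173,180)),((-.1,-.06,.014),T(231,343)),((-.1,.06,.014),T(135,378)),
 ((.1,.06,.014),S(515,178)),((.1,-.06,.014),S(501,238)),((-.049,0,.23),S(411,52)),((-.049,0,.23),T(116,311))],[.567,.287,.185])
E
python3 fit.py
```

```text
chamber [ 0.5368 -0.0058  0.0241  1.6527] res px [[-1.5, -0.8], [0.1, -3.8], [-0.7, -1.3], [1.7, -2.7], [0.8, 0.9], [-2.5, -1.3], [-0.9, -3.3], [-0.5, 1.0], [0.8, -2.7], [-2.1, -1.6]]
rack [ 0.5433 -0.3021 -0.106 ] res px [[-0.1, -1.2], [0.1, -1.8], [1.0, -0.1], [-0.0, -1.2], [-2.1, -2.6], [-1.6, 1.6], [1.6, -2.7]]
pump [0.5658 0.289  0.186 ] res px [[-0.3, -0.2], [1.0, -1.7], [0.8, 0.2], [-1.3, 0.9], [0.8, -1.8], [0.0, -0.5], [-0.6, -2.0], [-0.9, -1.1]]
```

```bash
cat > go.py <<'E'
import sys,numpy as np
from rig import telemetry
from scipy.spatial.transform import Rotation as R
o=telemetry.get_obs(); r=R.from_quat(o["tool_rot"]); M=r.as_matrix(); p=np.array(o["position"])
ang=np.degrees(np.arctan2(M[1,1],M[0,1]))
print("t %.2f pos %s ang %.1f tilt %.4f F %s w %.1f g %.1f q %s"%(o["time"],np.round(p*1000,1),ang,-M[2,2],np.round(o["ft_force"],1),o["grip_width"]*1000,o["grip_force"],np.round(o["q"],2)))
a=[float(x) for x in sys.argv[1:]]
if a:
    d=M.T@(np.array(a[:3])/1000-p)*1000; s="shift %s dist %.0f"%(np.round(d,1),np.linalg.norm(d))
    if len(a)>3: s+=" roll %.1f"%(-((a[3]-ang+180)%360-180))
    print(s)
E
python3 -m creep '[{"translation":[-28,-32,0],"roll":-7,"gripper":87},{"translation":[-54,-63,0],"roll":-12,"gripper":87},{"translation":[-81,-95,0],"roll":-12,"gripper":87},{"translation":[-108,-126,0],"roll":-12,"gripper":87},{"translation":[-135,-158,0],"roll":-12,"gripper":87}]' 15; python3 go.py 520 -298 241 79.4
```

```text
time: 1.72
position: [0.3051, 0.3772, 0.2414]
tool_rot: [0.093, 0.996, 0.0, 0.0]
ft_force: [1.5, 0.2, 1.1]
grip_width: 0.087
grip_force: 0.0
t 1.72 pos [305.1 377.2 241.4] ang 79.3 tilt 1.0000 F [1.5 0.2 1.1] w 87.0 g 0.0 q [ 0.66  0.34  1.78 -0.    1.03 -0.72]
shift [-3.362e+02 -6.237e+02  3.000e-01] dist 709 roll -0.1
```

```bash
R1='x'; for i in 1; do :; done
python3 -m creep '[{"translation":[-98,-182,0],"roll":0,"gripper":87},{"translation":[-98,-182,0],"roll":0,"gripper":87},{"translation":[-98,-182,0],"roll":0,"gripper":87},{"translation":[-98,-182,0],"roll":0,"gripper":87},{"translation":[-98,-182,0],"roll":0,"gripper":87}]' >/dev/null
python3 -m creep '[{"translation":[-98,-182,0],"roll":0,"gripper":87},{"translation":[-98,-182,0],"roll":0,"gripper":87},{"translation":[-98,-182,0],"roll":0,"gripper":87},{"translation":[-98,-182,0],"roll":0,"gripper":87},{"translation":[-98,-182,0],"roll":0,"gripper":87}]' >/dev/null
python3 -m creep '[{"translation":[-98,-182,0],"roll":0,"gripper":87},{"translation":[-98,-182,0],"roll":0,"gripper":87},{"translation":[-98,-182,0],"roll":0,"gripper":87},{"translation":[-98,-182,0],"roll":0,"gripper":87},{"translation":[-98,-182,0],"roll":0,"gripper":87}]' >/dev/null
python3 go.py 520 -298 241 79.4
```

```text
t 2.97 pos [ 492.4 -215.   241.5] ang 79.2 tilt 1.0000 F [0.4 0.4 0.9] w 86.9 g 0.0 q [-0.62  0.41  1.65  0.    1.08 -2.  ]
shift [-42.6 -76.4   0.5] dist 87 roll -0.2
```

```bash
python3 -m creep '[{"translation":[-43,-76,0],"roll":0,"gripper":87},{"translation":[-43,-76,0],"roll":0,"gripper":87},{"translation":[-43,-76,0],"roll":0,"gripper":87},{"translation":[-43,-76,0],"roll":0,"gripper":87}]' >/dev/null
python3 go.py 520 -298 111 79.4
python3 - <<'E'
from ov import *
M=[(np.array([[.5204,-.2978,.2],[.5204,-.2978,.1114]]),(0,0,255))]
a=overlay("top",viewer.camera("top"),M,(340,150,120,140),4);b=overlay("side",viewer.camera("side"),M,(130,190,130,190),2.95)
cv2.imwrite("pics/g1.png",np.hstack([a[:560,:400],b[:560,:400]]))
E
```

```text
t 3.30 pos [ 520.7 -298.2  240.9] ang 79.1 tilt 1.0000 F [0.3 1.3 0. ] w 87.0 g 0.0 q [-0.71  0.49  1.5  -0.    1.15 -2.09]
shift [  0.9   0.2 129.9] dist 130 roll -0.3
```

View pics/g1.png

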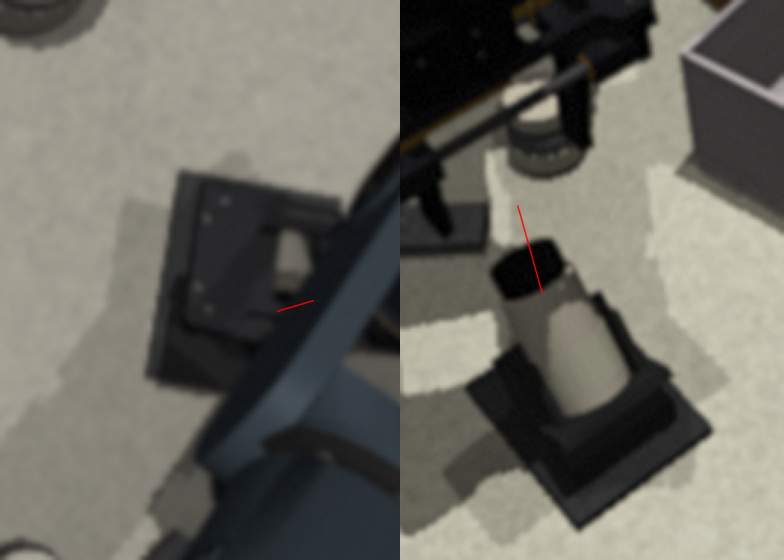

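```bash
python3 -m creep '[{"translation":[-1,0,35],"roll":0,"gripper":87},{"translation":[-1,0,70],"roll":0,"gripper":87},{"translation":[-1,0,100],"roll":0,"gripper":87},{"translation":[-1,0,125],"roll":0,"gripper":87},{"translation":[-1,0,131],"roll":0,"gripper":87}]'
python3 -m creep '[{"translation":[0,0,0],"roll":0,"gripper":48},{"translation":[0,0,0],"roll":0,"gripper":48},{"translation":[0,0,0],"roll":0,"gripper":48},{"translation":[0,0,0],"roll":0,"gripper":48},{"translation":[0,0,0],"roll":0,"gripper":48}]' 15
python3 go.py 522 -298 110 79.4
```

```text
time: 3.82
position: [0.5183, -0.2911, 0.1065]
tool_rot: [0.093, 0.996, 0.003, -0.004]
ft_force: [-0.2, 0.6, 0.4]
grip_width: 0.0871
grip_force: 0.0
time: 4.23
position: [0.522, -0.2958, 0.112]
tool_rot: [0.093, 0.996, -0.001, 0.001]
ft_force: [-0.1, 0.7, 0.5]
grip_width: 0.0616
grip_force: 0.0
t 4.23 pos [ 522.  -295.8  112. ] ang 79.3 tilt 1.0000 F [-0.1  0.7  0.5] w 61.6 g 0.0 q [-0.7   0.66  1.61  0.    0.87 -2.09]
shift [-0.4 -2.1  2. ] dist 3 roll -0.1
```

```bash
python3 -m creep '[{"translation":[0,-2,2],"roll":0,"gripper":58},{"translation":[0,-2,2],"roll":0,"gripper":58},{"translation":[0,-2,2],"roll":0,"gripper":46},{"translation":[0,-2,2],"roll":0,"gripper":46},{"translation":[0,-2,2],"roll":0,"gripper":46}]' 15
python3 -m creep '[{"translation":[0,0,0],"roll":0,"gripper":45},{"translation":[0,0,0],"roll":0,"gripper":45}]' 15
python3 go.py 522 -298 110 79.4
```

```text
time: 4.65
position: [0.5207, -0.2972, 0.1083]
tool_rot: [0.094, 0.996, 0.0, -0.0]
ft_force: [-0.9, 1.3, 1.7]
grip_width: 0.0516
grip_force: 15.0
time: 4.82
position: [0.5207, -0.2972, 0.1083]
tool_rot: [0.094, 0.996, 0.0, -0.0]
ft_force: [0.0, 0.9, 2.0]
grip_width: 0.0515
grip_force: 15.0
t 4.82 pos [ 520.7 -297.2  108.3] ang 79.3 tilt 1.0000 F [0.  0.9 2. ] w 51.5 g 15.0 q [-0.7   0.67  1.61  0.    0.87 -2.09]
shift [-1.4 -0.5 -1.7] dist 2 roll -0.1
```

```bash
python3 -m creep '[{"translation":[6,0,-8],"roll":0,"gripper":45},{"translation":[13,0,-18],"roll":0,"gripper":45},{"translation":[20,0,-29],"roll":0,"gripper":45},{"translation":[28,0,-40],"roll":0,"gripper":45},{"translation":[36,0,-51],"roll":0,"gripper":45}]' 25
python3 -m creep '[{"translation":[0,0,-25],"roll":0,"gripper":45},{"translation":[0,0,-50],"roll":0,"gripper":45},{"translation":[0,0,-75],"roll":0,"gripper":45},{"translation":[0,0,-100],"roll":0,"gripper":45},{"translation":[0,0,-115],"roll":0,"gripper":45}]' 25
python3 go.py 430 -200 275 -92
python3 - <<'E'
from ov import *
b=viewer.camera("side")[150:380,100:340]; cv2.imwrite("pics/g2.png",cv2.resize(b,None,fx=2.5,fy=2.5))
E
```

```text
time: 5.23
position: [0.4838, -0.29, 0.1604]
tool_rot: [0.093, 0.996, 0.0, -0.001]
ft_force: [0.1, 0.2, -3.4]
grip_width: 0.0515
grip_force: 25.0
time: 5.65
position: [0.4848, -0.2908, 0.278]
tool_rot: [0.094, 0.996, -0.001, 0.001]
ft_force: [-0.1, -0.0, -2.6]
grip_width: 0.0512
grip_force: 25.0
t 5.65 pos [ 484.8 -290.8  278. ] ang 79.3 tilt 1.0000 F [-0.1 -0.  -2.6] w 51.2 g 25.0 q [-0.74  0.4   1.54 -0.    1.19 -2.12]
shift [70.7 79.   2.6] dist 106 roll 171.3
```

View pics/g2.png

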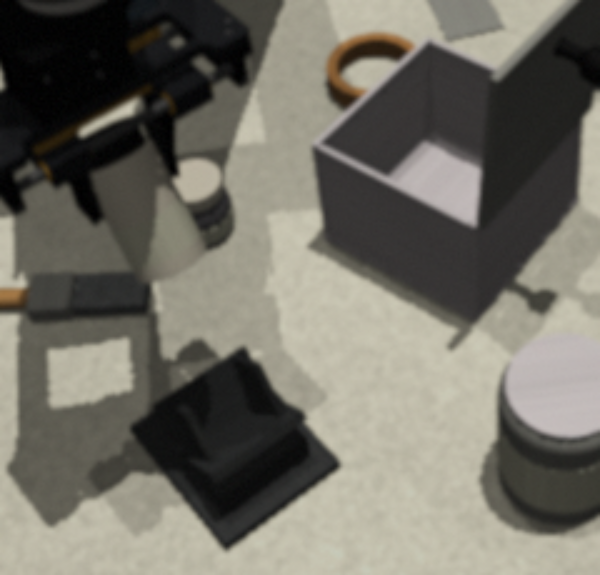

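```bash
python3 -m creep '[{"translation":[1,29,0],"roll":5,"gripper":45},{"translation":[2,58,0],"roll":11,"gripper":45},{"translation":[3,87,0],"roll":18,"gripper":45},{"translation":[4,116,0],"roll":25,"gripper":45},{"translation":[4,145,0],"roll":32,"gripper":45}]' 25 >/dev/null
python3 -m creep '[{"translation":[0,0,0],"roll":7,"gripper":45},{"translation":[0,0,0],"roll":14,"gripper":45},{"translation":[0,0,0],"roll":21,"gripper":45},{"translation":[0,0,0],"roll":28,"gripper":45},{"translation":[0,0,0],"roll":35,"gripper":45}]' 25 >/dev/null
python3 -m creep '[{"translation":[0,0,0],"roll":7,"gripper":45},{"translation":[0,0,0],"roll":14,"gripper":45},{"translation":[0,0,0],"roll":21,"gripper":45},{"translation":[0,0,0],"roll":28,"gripper":45},{"translation":[0,0,0],"roll":35,"gripper":45}]' 25 >/dev/null
python3 -m creep '[{"translation":[0,0,0],"roll":7,"gripper":45},{"translation":[0,0,0],"roll":14,"gripper":45},{"translation":[0,0,0],"roll":21,"gripper":45},{"translation":[0,0,0],"roll":28,"gripper":45},{"translation":[0,0,0],"roll":35,"gripper":45}]' 25 >/dev/null
python3 go.py 532 -6 278 -87.6
```

```text
t 7.37 pos [ 506.9 -147.   273.9] ang -58.1 tilt 1.0000 F [-0.9 -0.2 -3. ] w 51.2 g 25.0 q [-0.49  0.36  1.63 -0.    1.15  0.52]
shift [  95.9 -106.4   -4. ] dist 143 roll 29.5
```

```bash
python3 -m creep '[{"translation":[19,-21,-1],"roll":7,"gripper":45},{"translation":[38,-42,-2],"roll":14,"gripper":45},{"translation":[57,-63,-3],"roll":21,"gripper":45},{"translation":[77,-85,-4],"roll":27,"gripper":45},{"translation":[96,-106,-4],"roll":29,"gripper":45}]' 25 >/dev/null
python3 -m creep '[{"translation":[0,0,0],"roll":0,"gripper":45},{"translation":[0,0,0],"roll":0,"gripper":45},{"translation":[0,0,0],"roll":0,"gripper":45}]' 25 >/dev/null
python3 go.py 532 -6 130 -87.6
python3 - <<'E'
from ov import *
M=model(((.543,-.302),-10.6),((.537,-.006),2.4),((.566,.289),18.6),1.65)
a=overlay("top",viewer.camera("top"),M,(230,130,120,150),3.3);b=overlay("side",viewer.camera("side"),M,(220,120,150,170),2.9)
cv2.imwrite("pics/g3.png",np.hstack([a[:490,:390],b[:490,:400]]))
E
```

```text
t 8.03 pos [532.1  -6.8 278.1] ang -86.7 tilt 1.0000 F [-0.3 -0.1 -3.1] w 51.3 g 25.0 q [-0.22  0.36  1.62 -0.    1.16  1.29]
shift [ 1.000e-01 -9.000e-01  1.481e+02] dist 148 roll 0.9
```

View pics/g3.png

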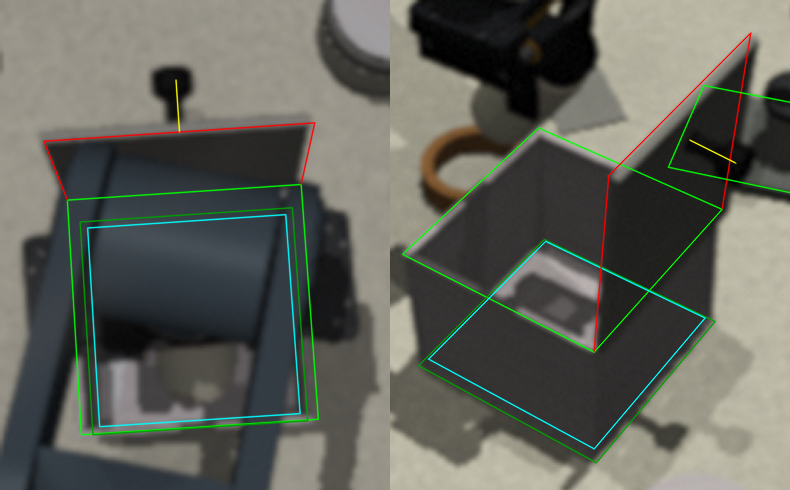

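```bash
python3 -m creep '[{"translation":[5,0,30],"roll":1,"gripper":45},{"translation":[5,0,60],"roll":1,"gripper":45},{"translation":[5,0,90],"roll":1,"gripper":45},{"translation":[5,0,120],"roll":1,"gripper":45},{"translation":[5,0,145],"roll":1,"gripper":45}]' 25
python3 -m creep '[{"translation":[0,0,10],"roll":0,"gripper":45},{"translation":[0,0,20],"roll":0,"gripper":45},{"translation":[0,0,30],"roll":0,"gripper":45},{"translation":[0,0,40],"roll":0,"gripper":45},{"translation":[0,0,40],"roll":0,"gripper":45}]' 25
python3 go.py 484 -8 92 -87.6
```

```text
time: 8.55
position: [0.5374, -0.0076, 0.1315]
tool_rot: [1.0, 0.019, -0.001, -0.0]
ft_force: [0.4, 0.0, -4.0]
grip_width: 0.0515
grip_force: 25.0
time: 8.97
position: [0.5377, -0.0064, 0.0923]
tool_rot: [1.0, 0.02, -0.001, -0.0]
ft_force: [-0.1, -0.5, -2.8]
grip_width: 0.0513
grip_force: 25.0
t 8.97 pos [537.7  -6.4  92.3] ang -87.8 tilt 1.0000 F [-0.1 -0.5 -2.8] w 51.3 g 25.0 q [-0.22  0.64  1.77 -0.    0.73  1.31]
shift [-53.7  -0.5   0.4] dist 54 roll -0.2
```

```bash
python3 -m creep '[{"translation":[-4,0,0],"roll":0,"gripper":45},{"translation":[-8,0,0],"roll":0,"gripper":45},{"translation":[-12,0,0],"roll":0,"gripper":45},{"translation":[-16,0,0],"roll":0,"gripper":45},{"translation":[-20,0,0],"roll":0,"gripper":45}]' 12; python3 go.py
python3 -m creep '[{"translation":[-2,0,0],"roll":0,"gripper":45},{"translation":[-4,0,0],"roll":0,"gripper":45},{"translation":[-6,0,0],"roll":0,"gripper":45},{"translation":[-8,0,0],"roll":0,"gripper":45},{"translation":[-10,0,0],"roll":0,"gripper":45}]' 12 | grep -E 'pos|force'
```

```text
time: 9.38
position: [0.5201, -0.0072, 0.0944]
tool_rot: [1.0, 0.019, 0.003, 0.0]
ft_force: [6.4, 2.5, 0.4]
grip_width: 0.0512
grip_force: 12.0
t 9.38 pos [520.1  -7.2  94.4] ang -87.8 tilt 1.0000 F [6.4 2.5 0.4] w 51.2 g 12.0 q [-0.23  0.62  1.82  0.    0.7   1.3 ]
position: [0.5177, -0.0082, 0.0966]
ft_force: [12.2, 5.4, 5.1]
grip_force: 12.1
```

```bash
python3 -m creep '[{"translation":[10,0,0],"roll":0,"gripper":45},{"translation":[20,0,0],"roll":0,"gripper":45},{"translation":[30,0,0],"roll":0,"gripper":45},{"translation":[37,0,0],"roll":0,"gripper":45},{"translation":[37,0,0],"roll":0,"gripper":45}]' 12 >/dev/null; python3 go.py
python3 -m creep '[{"translation":[0,0,2],"roll":0,"gripper":45},{"translation":[0,0,4],"roll":0,"gripper":45},{"translation":[0,0,6],"roll":0,"gripper":45},{"translation":[0,0,8],"roll":0,"gripper":45}]' 10 | grep -E 'pos|force'
python3 -m creep '[{"translation":[0,0,1],"roll":0,"gripper":45},{"translation":[0,0,2],"roll":0,"gripper":45},{"translation":[0,0,3],"roll":0,"gripper":45}]' 10 | grep -E 'pos|force'
```

```text
t 10.22 pos [546.8  -6.2  93.6] ang -87.7 tilt 1.0000 F [ 0.4 -0.4 -2.1] w 51.5 g 12.0 q [-0.22  0.64  1.75 -0.    0.74  1.32]
position: [0.5441, -0.0059, 0.0848]
ft_force: [-0.9, 0.2, -2.7]
grip_force: 10.0
position: [0.5449, -0.006, 0.0821]
ft_force: [0.7, 0.1, -1.7]
grip_force: 10.0
```

```bash
python3 -m creep '[{"translation":[0,0,2],"roll":0,"gripper":45},{"translation":[0,0,4],"roll":0,"gripper":45},{"translation":[0,0,4],"roll":0,"gripper":45}]' 10 | grep -E 'pos|force'
python3 -m creep '[{"translation":[-3,0,1],"roll":0,"gripper":45},{"translation":[-6,0,1],"roll":0,"gripper":45},{"translation":[-9,0,1],"roll":0,"gripper":45},{"translation":[-12,0,1],"roll":0,"gripper":45}]' 10 | grep -E 'pos|force'
```

```text
position: [0.5459, -0.006, 0.0787]
ft_force: [0.1, 0.3, 1.9]
grip_force: 10.0
position: [0.5358, -0.0068, 0.0792]
ft_force: [1.1, 1.6, 8.7]
grip_force: 10.0
```

```bash
python3 -m creep '[{"translation":[-3,0,0],"roll":0,"gripper":45},{"translation":[-6,0,0],"roll":0,"gripper":45},{"translation":[-9,0,0],"roll":0,"gripper":45},{"translation":[-12,0,0],"roll":0,"gripper":45}]' 10 | grep -E 'pos|force'
python3 - <<'E'
from ov import *
a=viewer.camera("top")[170:290,230:350];b=viewer.camera("side")[120:290,220:370]
cv2.imwrite("pics/g4.png",np.hstack([cv2.resize(a,(390,500)),cv2.resize(b,(400,500))]))
E
```

```text
position: [0.5218, -0.0071, 0.0781]
ft_force: [0.8, 0.2, 1.0]
grip_force: 10.0
```

View pics/g4.png

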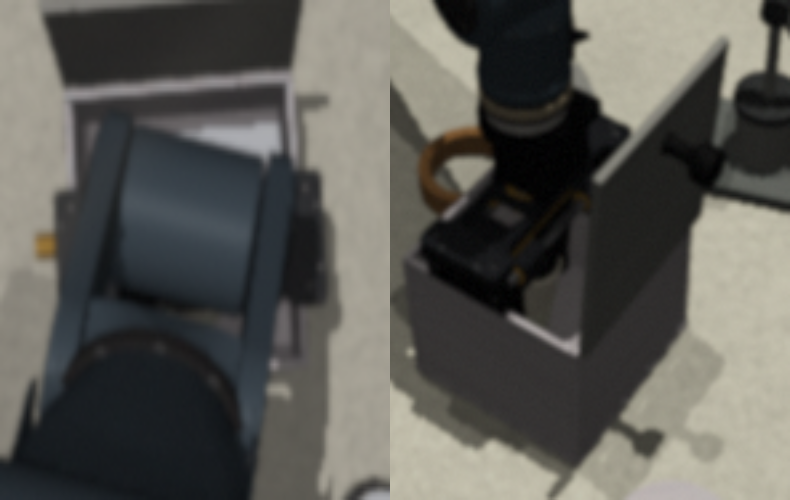

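```bash
python3 -m creep '[{"translation":[-3,0,-1],"roll":0,"gripper":45},{"translation":[-6,0,-2],"roll":0,"gripper":45},{"translation":[-8,0,-2],"roll":0,"gripper":45},{"translation":[-8,0,-2],"roll":0,"gripper":45}]' 10 | grep -E 'pos|force'
```

```text
position: [0.5115, -0.0069, 0.0786]
ft_force: [0.1, -0.1, -2.7]
grip_force: 10.0
```

```bash
python3 -m creep '[{"translation":[-3,0,-1],"roll":0,"gripper":45},{"translation":[-6,0,-2],"roll":0,"gripper":45},{"translation":[-8,0,-2],"roll":0,"gripper":45},{"translation":[-8,0,-2],"roll":0,"gripper":45}]' 10 | grep -E 'pos|force'
```

```text
position: [0.5042, -0.0074, 0.0812]
ft_force: [-1.0, 1.0, -2.8]
grip_force: 10.0
```

```bash
python3 -m creep '[{"translation":[-3,0,-1],"roll":0,"gripper":45},{"translation":[-6,0,-2],"roll":0,"gripper":45},{"translation":[-9,0,-2],"roll":0,"gripper":45},{"translation":[-9,0,-2],"roll":0,"gripper":45}]' 10 | grep -E 'pos|force'
python3 -m creep '[{"translation":[-2,0,0],"roll":0,"gripper":45},{"translation":[-4,0,0],"roll":0,"gripper":45},{"translation":[-6,0,0],"roll":0,"gripper":45},{"translation":[-6,0,0],"roll":0,"gripper":45}]' 10 | grep -E 'pos|force'
```

```text
position: [0.4968, -0.0082, 0.0838]
ft_force: [2.9, 0.1, -1.4]
grip_force: 10.0
position: [0.4894, -0.0081, 0.0832]
ft_force: [2.3, -0.6, -1.6]
grip_force: 10.0
```

```bash
python3 -m creep '[{"translation":[-1,0,0],"roll":0,"gripper":45},{"translation":[-2,0,0],"roll":0,"gripper":45},{"translation":[-3,0,0],"roll":0,"gripper":45},{"translation":[-3,0,0],"roll":0,"gripper":45}]' 10 | grep -E 'pos|force'
python3 -m creep '[{"translation":[-1,0,0],"roll":0,"gripper":45},{"translation":[-2,0,0],"roll":0,"gripper":45},{"translation":[-3,0,0],"roll":0,"gripper":45},{"translation":[-3,0,0],"roll":0,"gripper":45}]' 10 | grep -E 'pos|force'
```

```text
position: [0.4886, -0.0083, 0.0833]
ft_force: [5.4, 1.4, -3.2]
grip_force: 10.0
position: [0.4885, -0.0084, 0.0834]
ft_force: [9.3, 4.5, -7.2]
grip_force: 10.0
```

```bash
python3 -m creep '[{"translation":[9,0,-2],"roll":0,"gripper":45},{"translation":[18,0,-2],"roll":0,"gripper":45},{"translation":[27,0,-2],"roll":0,"gripper":45},{"translation":[32,0,0],"roll":0,"gripper":45},{"translation":[32,0,0],"roll":0,"gripper":45}]' 10 | grep -E 'pos|force'
python3 -m creep '[{"translation":[0,0,1],"roll":0,"gripper":45},{"translation":[0,0,2],"roll":0,"gripper":45},{"translation":[0,0,3],"roll":0,"gripper":45},{"translation":[0,0,4],"roll":0,"gripper":45}]' 10 | grep -E 'pos|force'
python3 -m creep '[{"translation":[0,0,1],"roll":0,"gripper":45},{"translation":[0,0,2],"roll":0,"gripper":45},{"translation":[0,0,2],"roll":0,"gripper":45}]' 10 | grep -E 'pos|force'
```

```text
position: [0.5172, -0.0073, 0.0828]
ft_force: [-0.6, -0.1, -2.7]
grip_force: 10.0
position: [0.5154, -0.007, 0.079]
ft_force: [0.7, 0.3, -2.2]
grip_force: 10.0
position: [0.5158, -0.0071, 0.0771]
ft_force: [-0.7, -0.4, -3.1]
grip_force: 10.0
```

```bash
python3 -m creep '[{"translation":[0,0,1],"roll":0,"gripper":45},{"translation":[0,0,1],"roll":0,"gripper":45},{"translation":[0,0,1],"roll":0,"gripper":45}]' 10 | grep -E 'pos|force'
python3 -m creep '[{"translation":[0,0,1],"roll":0,"gripper":45},{"translation":[0,0,1],"roll":0,"gripper":45},{"translation":[0,0,1],"roll":0,"gripper":45}]' 10 | grep -E 'pos|force'
```

```text
position: [0.5161, -0.0071, 0.0762]
ft_force: [0.7, 0.4, -3.1]
grip_force: 10.0
position: [0.516, -0.0071, 0.0752]
ft_force: [0.6, 0.8, -3.3]
grip_force: 10.0
```

```bash
python3 -m creep '[{"translation":[0,0,1],"roll":0,"gripper":45},{"translation":[0,0,1],"roll":0,"gripper":45},{"translation":[0,0,1],"roll":0,"gripper":45}]' 10 | grep -E 'pos|force'
python3 -m creep '[{"translation":[0,0,1],"roll":0,"gripper":45},{"translation":[0,0,1],"roll":0,"gripper":45},{"translation":[0,0,1],"roll":0,"gripper":45}]' 10 | grep -E 'pos|force'
```

```text
position: [0.5161, -0.0071, 0.0744]
ft_force: [0.9, 0.7, -0.9]
grip_force: 10.0
position: [0.5158, -0.007, 0.0742]
ft_force: [-2.2, 0.0, 6.6]
grip_force: 10.0
```

```bash
python3 -m creep '[{"translation":[0,0,-1],"roll":0,"gripper":45},{"translation":[0,0,-1],"roll":0,"gripper":45},{"translation":[0,0,-1],"roll":0,"gripper":45}]' 10 | grep -E 'pos|force'
python3 -m creep '[{"translation":[0,0,0],"roll":0,"gripper":45},{"translation":[0,0,0],"roll":0,"gripper":45},{"translation":[0,0,0],"roll":0,"gripper":45}]' 3 | grep -E 'pos|force'
python3 -m creep '[{"translation":[0,0,0],"roll":0,"gripper":51},{"translation":[0,0,0],"roll":0,"gripper":52},{"translation":[0,0,0],"roll":0,"gripper":53}]' 3 | grep -E 'pos|force|wid'
```

```text
position: [0.5161, -0.0072, 0.0742]
ft_force: [-0.8, 0.0, -0.3]
grip_force: 10.0
position: [0.5161, -0.0071, 0.0742]
ft_force: [-0.7, -0.5, 1.0]
grip_force: 3.0
position: [0.5163, -0.0071, 0.0743]
ft_force: [-0.3, 0.7, 0.2]
grip_width: 0.0523
grip_force: 0.0
```

```bash
python3 -m creep '[{"translation":[0,0,0],"roll":0,"gripper":60},{"translation":[0,0,0],"roll":0,"gripper":66},{"translation":[0,0,0],"roll":0,"gripper":70},{"translation":[0,0,-10],"roll":0,"gripper":70},{"translation":[0,0,-30],"roll":0,"gripper":70}]' | grep -E 'pos|force|wid'
python3 -m creep '[{"translation":[0,0,-40],"roll":0,"gripper":70},{"translation":[0,0,-80],"roll":0,"gripper":70},{"translation":[0,0,-120],"roll":0,"gripper":70},{"translation":[0,0,-160],"roll":0,"gripper":70},{"translation":[0,0,-200],"roll":0,"gripper":70}]' | grep -E 'pos|force|wid'
python3 go.py
python3 - <<'E'
from ov import *
a=viewer.camera("top")[130:280,220:350];b=viewer.camera("side")[120:290,220:370]
cv2.imwrite("pics/g5.png",np.hstack([cv2.resize(a,(390,450)),cv2.resize(b,(400,450))]))
E
```

```text
position: [0.5145, -0.0068, 0.1032]
ft_force: [-0.6, -0.0, 0.8]
grip_width: 0.0686
grip_force: 0.0
position: [0.5153, -0.0069, 0.3071]
ft_force: [1.6, -0.6, -0.9]
grip_width: 0.0697
grip_force: 0.0
t 17.40 pos [515.3  -6.9 307.1] ang -87.7 tilt 1.0000 F [ 1.6 -0.6 -0.9] w 69.7 g 0.0 q [-0.23  0.3   1.62  0.    1.22  1.3 ]
```

View pics/g5.png

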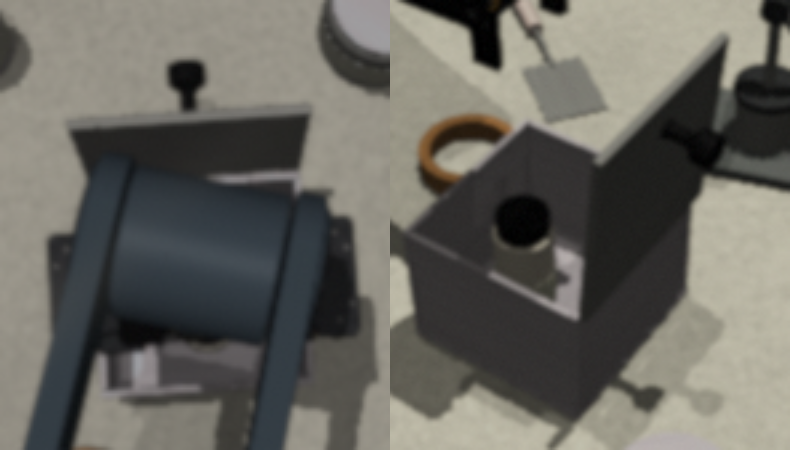

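```bash
python3 -m creep '[{"translation":[0,0,-38],"roll":0,"gripper":0},{"translation":[0,0,-38],"roll":0,"gripper":0},{"translation":[38,15,-38],"roll":0,"gripper":0},{"translation":[76,30,-38],"roll":0,"gripper":0},{"translation":[114,45,-38],"roll":0,"gripper":0}]' 20 | grep -E 'pos|force|wid'
python3 -m creep '[{"translation":[41,15,0],"roll":0,"gripper":0},{"translation":[41,15,0],"roll":0,"gripper":0},{"translation":[41,15,30],"roll":0,"gripper":0},{"translation":[41,15,60],"roll":0,"gripper":0},{"translation":[41,15,86],"roll":0,"gripper":0}]' 20 | grep -E 'pos|force|wid'
python3 go.py 655 -62 259
```

```text
position: [0.6322, -0.0476, 0.3427]
ft_force: [0.7, -0.7, 1.0]
grip_width: 0.0447
grip_force: 0.0
position: [0.6724, -0.0607, 0.2542]
ft_force: [-0.2, -1.1, -1.0]
grip_width: 0.0112
grip_force: 0.0
t 18.33 pos [672.4 -60.7 254.2] ang -87.7 tilt 1.0000 F [-0.2 -1.1 -1. ] w 11.2 g 0.0 q [-0.26  0.59  1.28  0.    1.28  1.28]
shift [-17.4   0.6  -4.8] dist 18
```

```bash
python3 -m creep '[{"translation":[-10,0,-7],"roll":0,"gripper":0},{"translation":[-19,0,-10],"roll":0,"gripper":0},{"translation":[-25,0,-11],"roll":0,"gripper":0},{"translation":[-31,0,-12],"roll":0,"gripper":0},{"translation":[-37,0,-12],"roll":0,"gripper":0}]' 20 | grep -E 'pos|force|wid'
python3 -m creep '[{"translation":[-6,0,-1],"roll":0,"gripper":0},{"translation":[-12,0,-1],"roll":0,"gripper":0},{"translation":[-18,0,-1],"roll":0,"gripper":0},{"translation":[-24,0,-1],"roll":0,"gripper":0},{"translation":[-28,0,-1],"roll":0,"gripper":0}]' 20 | grep -E 'pos|force|wid'
```

```text
position: [0.6377, -0.0626, 0.2717]
ft_force: [3.8, 1.3, 1.4]
grip_width: 0.0008
grip_force: 1.9
position: [0.6075, -0.0638, 0.2693]
ft_force: [2.7, -0.9, -2.4]
grip_width: 0.0009
grip_force: 1.4
```

Contact is about 3–4 N; following the arc.

```bash
python3 -m creep '[{"translation":[-7,0,2],"roll":0,"gripper":0},{"translation":[-14,0,4],"roll":0,"gripper":0},{"translation":[-20,0,6],"roll":0,"gripper":0},{"translation":[-26,0,9],"roll":0,"gripper":0},{"translation":[-32,0,12],"roll":0,"gripper":0}]' 20 | grep -E 'pos|force'
python3 -m creep '[{"translation":[-6,0,3],"roll":0,"gripper":0},{"translation":[-11,0,6],"roll":0,"gripper":0},{"translation":[-17,0,10],"roll":0,"gripper":0},{"translation":[-22,0,14],"roll":0,"gripper":0},{"translation":[-27,0,18],"roll":0,"gripper":0}]' 20 | grep -E 'pos|force'
python3 -m creep '[{"translation":[-5,0,5],"roll":0,"gripper":0},{"translation":[-9,0,10],"roll":0,"gripper":0},{"translation":[-13,0,15],"roll":0,"gripper":0},{"translation":[-17,0,20],"roll":0,"gripper":0},{"translation":[-21,0,25],"roll":0,"gripper":0}]' 20 | grep -E 'pos|force'
```

```text
position: [0.5754, -0.065, 0.2571]
ft_force: [1.8, -1.4, 2.7]
grip_force: 1.3
position: [0.5486, -0.0659, 0.2387]
ft_force: [2.0, -1.8, 1.5]
grip_force: 1.0
position: [0.5278, -0.0664, 0.2135]
ft_force: [0.9, 0.1, 1.5]
grip_force: 0.8
```

```bash
python3 -m creep '[{"translation":[-3,0,5],"roll":0,"gripper":0},{"translation":[-6,0,11],"roll":0,"gripper":0},{"translation":[-9,0,17],"roll":0,"gripper":0},{"translation":[-12,0,23],"roll":0,"gripper":0},{"translation":[-15,0,29],"roll":0,"gripper":0}]' 20 | grep -E 'pos|force'
python3 -m creep '[{"translation":[-2,0,5],"roll":0,"gripper":0},{"translation":[-3,0,10],"roll":0,"gripper":0},{"translation":[-4,0,15],"roll":0,"gripper":0},{"translation":[-5,0,20],"roll":0,"gripper":0},{"translation":[-5,0,24],"roll":0,"gripper":0}]' 20 | grep -E 'pos|force'
python3 -m creep '[{"translation":[0,0,2],"roll":0,"gripper":0},{"translation":[0,0,4],"roll":0,"gripper":0},{"translation":[0,0,6],"roll":0,"gripper":0},{"translation":[0,0,8],"roll":0,"gripper":0},{"translation":[0,0,10],"roll":0,"gripper":0}]' 20 | grep -E 'pos|force'
```

```text
position: [0.5135, -0.0671, 0.1846]
ft_force: [1.6, -0.4, 0.8]
grip_force: 0.6
position: [0.5077, -0.0674, 0.1606]
ft_force: [-2.1, 0.2, 1.6]
grip_force: 0.6
position: [0.5084, -0.0674, 0.1523]
ft_force: [-6.4, 2.0, 27.2]
grip_force: 13.7
```

```bash
python3 -m creep '[{"translation":[0,0,-15],"roll":0,"gripper":0},{"translation":[0,0,-50],"roll":0,"gripper":0},{"translation":[0,0,-90],"roll":0,"gripper":0},{"translation":[0,0,-125],"roll":-5,"gripper":0},{"translation":[0,0,-150],"roll":-10,"gripper":0}]' 20 | grep -E 'pos|force'
python3 -m creep '[{"translation":[0,0,0],"roll":-6,"gripper":0}]' >/dev/null
python3 go.py 519 274 300 -71.4
python3 - <<'E'
from h import *
for n in ("top","side"):
    im=viewer.camera(n); cv2.imwrite(f"pics/{n}_lid.png",im)
    for t in ("lid","lid_handle","jar","lever_grip"):
        r=viewer.recognise(n,t); print(n,t,[(np.round(x["bbox"]).astype(int).tolist(),round(x["p"],2)) for x in r[:1]])
c=lambda p:fr
from ov import fr
print(proj("side",fr((.537,-.006),2.4)(np.array([[-.055,0,.1685],[-.085,-.085,.1335],[-.085,.085,.1335],[.085,-.085,.1335],[.085,.085,.1335]]))))
E
```

```text
position: [0.5098, -0.0678, 0.3047]
ft_force: [1.2, 0.1, -0.4]
grip_force: 0.0
t 22.17 pos [512.2 -68.5 307.4] ang -71.5 tilt 0.9999 F [ 0.1 -0.5  0.1] w 0.3 g 0.0 q [-0.35  0.3   1.63  0.    1.2   0.9 ]
shift [ 115.3 -322.6    5.9] dist 343 roll -0.1
top lid [([249, 189, 78, 75], 0.73)]
top lid_handle [([252, 187, 70, 76], 0.63)]
top jar []
top lever_grip [([134, 188, 54, 59], 0.71)]
side lid [([226, 164, 109, 75], 0.85)]
side lid_handle [([223, 161, 108, 78], 0.6)]
side jar []
side lever_grip [([332, 82, 58, 67], 0.65)]
[[257.97160462 174.80050535]
 [223.38402814 204.3468863 ]
 [270.58736001 160.84062161]
 [289.8404093  238.07646843]
 [334.2104956  188.84330476]]
```

```bash
python3 -m creep '[{"translation":[14,-38,0],"roll":0,"gripper":0},{"translation":[28,-76,0],"roll":0,"gripper":0},{"translation":[41,-114,0],"roll":0,"gripper":0},{"translation":[55,-152,0],"roll":0,"gripper":0},{"translation":[68,-190,0],"roll":0,"gripper":0}]' 20 | grep -E 'pos|force'
python3 -m creep '[{"translation":[13,-37,0],"roll":0,"gripper":0},{"translation":[26,-74,0],"roll":0,"gripper":0},{"translation":[39,-110,0],"roll":0,"gripper":0},{"translation":[47,-131,0],"roll":0,"gripper":0},{"translation":[47,-131,0],"roll":0,"gripper":0}]' 20 | grep -E 'pos|force'
python3 go.py 516 273 263 -71.4
```

```text
position: [0.5133, 0.136, 0.3009]
ft_force: [0.4, -0.1, 0.4]
grip_force: 0.0
position: [0.5167, 0.278, 0.3007]
ft_force: [0.0, -0.8, 0.1]
grip_force: 0.0
t 23.50 pos [516.7 278.  300.7] ang -71.5 tilt 1.0000 F [ 0.  -0.8  0.1] w 0.3 g 0.0 q [0.3  0.41 1.46 0.   1.27 1.55]
shift [-2.3  4.6 37.7] dist 38 roll -0.1
```

```bash
python3 -m creep '[{"translation":[-2,2,15],"roll":0,"gripper":0},{"translation":[-3,4,30],"roll":0,"gripper":0},{"translation":[-3,4,38],"roll":0,"gripper":0}]' 20 | grep -E 'pos|force'
python3 -m creep '[{"translation":[-11,0,10],"roll":0,"gripper":0},{"translation":[-21,0,21],"roll":0,"gripper":0},{"translation":[-30,0,33],"roll":0,"gripper":0},{"translation":[-38,0,45],"roll":0,"gripper":0},{"translation":[-45,0,58],"roll":0,"gripper":0}]' 20 | grep -E 'pos|force'
python3 -m creep '[{"translation":[-6,0,14],"roll":0,"gripper":0},{"translation":[-10,0,29],"roll":0,"gripper":0},{"translation":[-13,0,43],"roll":0,"gripper":0},{"translation":[-15,0,57],"roll":0,"gripper":0},{"translation":[-16,0,70],"roll":0,"gripper":0}]' 20 | grep -E 'pos|force'
python3 -m creep '[{"translation":[0,0,2],"roll":0,"gripper":0},{"translation":[0,0,4],"roll":0,"gripper":0},{"translation":[0,0,5],"roll":0,"gripper":0}]' 20 | grep -E 'pos|force'; python3 go.py 462 254 135
```

```text
position: [0.5143, 0.2676, 0.2613]
ft_force: [-0.0, 0.1, -0.4]
grip_force: 0.3
position: [0.4702, 0.2525, 0.2057]
ft_force: [-6.5, -3.5, 9.1]
grip_force: 5.3
position: [0.4507, 0.2459, 0.1341]
ft_force: [-9.7, -6.2, 9.5]
grip_force: 6.9
position: [0.4505, 0.246, 0.1299]
ft_force: [-13.0, -7.1, 20.6]
grip_force: 12.1
t 24.83 pos [450.5 246.  129.9] ang -71.7 tilt 0.9998 F [-13.   -7.1  20.6] w 0.2 g 12.1 q [ 0.28  0.55  1.8  -0.    0.8   1.54]
shift [13.3 -3.9 -5.3] dist 15
```

```bash
python3 -m creep '[{"translation":[3,0,-18],"roll":0,"gripper":0},{"translation":[6,0,-33],"roll":0,"gripper":0},{"translation":[10,0,-48],"roll":0,"gripper":0},{"translation":[16,0,-64],"roll":0,"gripper":0},{"translation":[22,0,-79],"roll":0,"gripper":0}]' 20 | grep -E 'pos|force'
python3 -m creep '[{"translation":[9,0,-14],"roll":0,"gripper":0},{"translation":[18,0,-28],"roll":0,"gripper":0},{"translation":[28,0,-42],"roll":0,"gripper":0},{"translation":[38,0,-56],"roll":0,"gripper":0},{"translation":[48,0,-66],"roll":0,"gripper":0}]' 20 | grep -E 'pos|force'; python3 go.py 520 274 275
python3 - <<'E'
from ov import *
a=viewer.camera("top")[160:290,110:240];b=viewer.camera("side")[60:220,290:450]
cv2.imwrite("pics/g6.png",np.hstack([cv2.resize(a,(400,400)),cv2.resize(b,(400,400))]))
E
```

```text
position: [0.4726, 0.2538, 0.2092]
ft_force: [-6.4, -2.9, 6.1]
grip_force: 4.1
position: [0.525, 0.2709, 0.2767]
ft_force: [1.2, -0.6, 0.1]
grip_force: 0.0
t 25.67 pos [525.  270.9 276.7] ang -71.8 tilt 1.0000 F [ 1.2 -0.6  0.1] w 0.5 g 0.0 q [ 0.29  0.44  1.48 -0.    1.22  1.54]
shift [-3.8 -4.5  1.7] dist 6
```

View pics/g6.png

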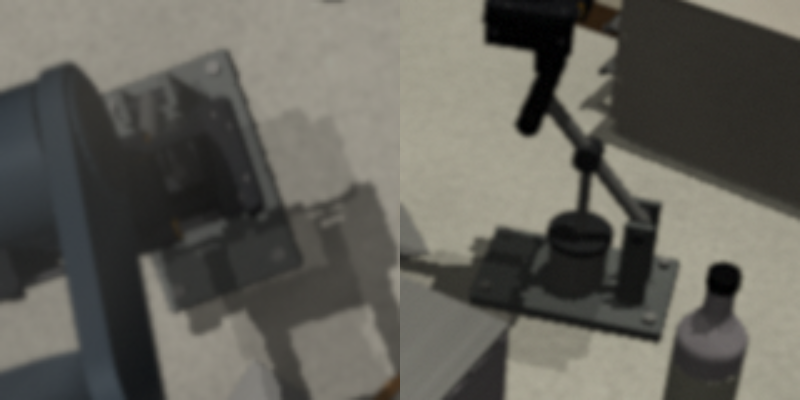

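```bash
python3 -m creep '[{"translation":[0,-3,15],"roll":0,"gripper":0},{"translation":[-10,-3,26],"roll":0,"gripper":0},{"translation":[-20,-3,37],"roll":0,"gripper":0},{"translation":[-29,-3,49],"roll":0,"gripper":0},{"translation":[-37,-3,61],"roll":0,"gripper":0}]' 20 | grep -E 'pos|force'
python3 -m creep '[{"translation":[-7,0,13],"roll":0,"gripper":0},{"translation":[-13,0,27],"roll":0,"gripper":0},{"translation":[-17,0,42],"roll":0,"gripper":0},{"translation":[-20,0,56],"roll":0,"gripper":0},{"translation":[-22,0,70],"roll":0,"gripper":0}]' 20 | grep -E 'pos|force'
python3 -m creep '[{"translation":[0,0,4],"roll":0,"gripper":0},{"translation":[0,0,8],"roll":0,"gripper":0},{"translation":[0,0,12],"roll":0,"gripper":0}]' 20 | grep -E 'pos|force'; python3 go.py 462 254 135
```

```text
position: [0.4844, 0.2603, 0.2138]
ft_force: [-3.7, -4.1, 8.6]
grip_force: 4.2
position: [0.4618, 0.2532, 0.1432]
ft_force: [-6.1, -3.8, 8.7]
grip_force: 4.5
position: [0.462, 0.2535, 0.1338]
ft_force: [-16.2, -6.6, 59.3]
grip_force: 29.4
t 26.85 pos [462.  253.5 133.8] ang -71.7 tilt 0.9999 F [-16.2  -6.6  59.3] w -0.0 g 29.4 q [ 0.29  0.56  1.77 -0.    0.83  1.54]
shift [ 0.2 -0.5 -1.2] dist 1
```

```bash
python3 -m creep '[{"translation":[1,0,-15],"roll":0,"gripper":0},{"translation":[4,0,-32],"roll":0,"gripper":0},{"translation":[8,0,-48],"roll":0,"gripper":0},{"translation":[14,0,-64],"roll":0,"gripper":0},{"translation":[21,0,-79],"roll":0,"gripper":0}]' 20 | grep -E 'pos|force'
python3 -m creep '[{"translation":[9,0,-14],"roll":0,"gripper":0},{"translation":[19,0,-28],"roll":0,"gripper":0},{"translation":[30,0,-42],"roll":0,"gripper":0},{"translation":[40,0,-58],"roll":0,"gripper":0},{"translation":[40,0,-68],"roll":0,"gripper":0}]' 20 | grep -E 'pos|force'
python3 -m creep '[{"translation":[0,0,0],"roll":0,"gripper":0},{"translation":[0,0,0],"roll":0,"gripper":0},{"translation":[0,0,0],"roll":0,"gripper":0}]' 20 >/dev/null; python3 go.py 523 273 277 -71.4
```

```text
position: [0.4859, 0.2616, 0.2118]
ft_force: [1.9, 0.5, 1.5]
grip_force: 0.8
position: [0.5264, 0.2747, 0.2799]
ft_force: [0.2, 0.2, 0.3]
grip_force: 0.0
t 27.93 pos [523.3 274.3 277.8] ang -71.7 tilt 1.0000 F [-1.1  0.4  0.5] w 0.4 g 0.0 q [ 0.29  0.44  1.48 -0.    1.23  1.55]
shift [-0.7  1.2  0.8] dist 2 roll -0.3
```

Strokes 3 and 4, same path with a lighter bottom press.

```bash
python3 -m creep '[{"translation":[0,0,16],"roll":0,"gripper":0},{"translation":[-9,0,27],"roll":0,"gripper":0},{"translation":[-19,0,38],"roll":0,"gripper":0},{"translation":[-28,0,50],"roll":0,"gripper":0},{"translation":[-36,0,62],"roll":0,"gripper":0}]' 20 | grep -E 'pos|force'
python3 -m creep '[{"translation":[-7,0,13],"roll":0,"gripper":0},{"translation":[-13,0,27],"roll":0,"gripper":0},{"translation":[-17,0,42],"roll":0,"gripper":0},{"translation":[-20,0,56],"roll":0,"gripper":0},{"translation":[-22,0,70],"roll":0,"gripper":0}]' 20 | grep -E 'pos|force'
python3 -m creep '[{"translation":[0,0,4],"roll":0,"gripper":0},{"translation":[0,0,8],"roll":0,"gripper":0},{"translation":[0,0,11],"roll":0,"gripper":0}]' 20 | grep -E 'pos|force'
python3 -m creep '[{"translation":[1,0,-15],"roll":0,"gripper":0},{"translation":[4,0,-32],"roll":0,"gripper":0},{"translation":[8,0,-48],"roll":0,"gripper":0},{"translation":[14,0,-64],"roll":0,"gripper":0},{"translation":[21,0,-79],"roll":0,"gripper":0}]' 20 | grep -E 'pos|force'
python3 -m creep '[{"translation":[9,0,-14],"roll":0,"gripper":0},{"translation":[19,0,-28],"roll":0,"gripper":0},{"translation":[30,0,-42],"roll":0,"gripper":0},{"translation":[38,0,-58],"roll":0,"gripper":0},{"translation":[38,0,-66],"roll":0,"gripper":0}]' 20 | grep -E 'pos|force'
python3 -m creep '[{"translation":[0,0,0],"roll":0,"gripper":0},{"translation":[0,0,0],"roll":0,"gripper":0},{"translation":[0,0,0],"roll":0,"gripper":0}]' 20 >/dev/null; python3 go.py 523 273 277 -71.4
```

```text
position: [0.4862, 0.2617, 0.2165]
ft_force: [-5.4, -4.8, 9.7]
grip_force: 4.8
position: [0.4642, 0.2548, 0.146]
ft_force: [-5.6, -3.6, 9.4]
grip_force: 4.5
position: [0.4643, 0.255, 0.1348]
ft_force: [-5.1, -4.1, 8.2]
grip_force: 4.0
position: [0.4895, 0.2635, 0.2158]
ft_force: [1.9, 1.4, 2.0]
grip_force: 0.7
position: [0.5271, 0.2755, 0.2819]
ft_force: [-0.2, -0.5, 0.1]
grip_force: 0.0
t 30.10 pos [524.2 274.8 279.7] ang -71.7 tilt 1.0000 F [-0.9 -0.   0.2] w 0.6 g 0.0 q [0.29 0.44 1.47 0.   1.23 1.55]
shift [-1.7  1.4  2.7] dist 3 roll -0.3
```

```bash
python3 -m creep '[{"translation":[-1,0,18],"roll":0,"gripper":0},{"translation":[-10,0,29],"roll":0,"gripper":0},{"translation":[-20,0,40],"roll":0,"gripper":0},{"translation":[-29,0,52],"roll":0,"gripper":0},{"translation":[-37,0,64],"roll":0,"gripper":0}]' 20 >/dev/null
python3 -m creep '[{"translation":[-7,0,13],"roll":0,"gripper":0},{"translation":[-13,0,27],"roll":0,"gripper":0},{"translation":[-17,0,42],"roll":0,"gripper":0},{"translation":[-20,0,56],"roll":0,"gripper":0},{"translation":[-22,0,70],"roll":0,"gripper":0}]' 20 | grep -E 'pos|force'
python3 -m creep '[{"translation":[0,0,5],"roll":0,"gripper":0},{"translation":[0,0,9],"roll":0,"gripper":0},{"translation":[0,0,12],"roll":0,"gripper":0},{"translation":[0,0,14],"roll":0,"gripper":0}]' 20 | grep -E 'pos|force'
python3 -m creep '[{"translation":[1,0,-18],"roll":0,"gripper":0},{"translation":[4,0,-35],"roll":0,"gripper":0},{"translation":[8,0,-51],"roll":0,"gripper":0},{"translation":[14,0,-67],"roll":0,"gripper":0},{"translation":[21,0,-82],"roll":0,"gripper":0}]' 20 | grep -E 'pos|force'
python3 -m creep '[{"translation":[9,0,-14],"roll":0,"gripper":0},{"translation":[19,0,-28],"roll":0,"gripper":0},{"translation":[30,0,-42],"roll":0,"gripper":0},{"translation":[38,0,-58],"roll":0,"gripper":0},{"translation":[38,0,-66],"roll":0,"gripper":0}]' 20 >/dev/null
python3 -m creep '[{"translation":[0,0,0],"roll":0,"gripper":0},{"translation":[0,0,0],"roll":0,"gripper":0},{"translation":[0,0,0],"roll":0,"gripper":0}]' 20 >/dev/null; python3 go.py 523 273 277 -71.4
```

```text
position: [0.4643, 0.2549, 0.146]
ft_force: [-5.8, -2.6, 8.6]
grip_force: 4.5
position: [0.4644, 0.255, 0.1341]
ft_force: [-12.7, -5.5, 37.9]
grip_force: 18.9
position: [0.4896, 0.2635, 0.2159]
ft_force: [1.5, 0.6, 1.1]
grip_force: 0.7
t 32.35 pos [524.2 274.8 279.7] ang -71.7 tilt 1.0000 F [ 0.3 -1.1  0.1] w 0.7 g 0.0 q [ 0.29  0.44  1.47 -0.    1.23  1.55]
shift [-1.7  1.4  2.7] dist 3 roll -0.3
```

One more identical full stroke, so three are certain, then clear off upward.

```bash
python3 -m creep '[{"translation":[-1,0,18],"roll":0,"gripper":0},{"translation":[-10,0,29],"roll":0,"gripper":0},{"translation":[-20,0,40],"roll":0,"gripper":0},{"translation":[-29,0,52],"roll":0,"gripper":0},{"translation":[-37,0,64],"roll":0,"gripper":0}]' 20 >/dev/null
python3 -m creep '[{"translation":[-7,0,13],"roll":0,"gripper":0},{"translation":[-13,0,27],"roll":0,"gripper":0},{"translation":[-17,0,42],"roll":0,"gripper":0},{"translation":[-20,0,56],"roll":0,"gripper":0},{"translation":[-22,0,70],"roll":0,"gripper":0}]' 20 | grep -E 'pos|force'
python3 -m creep '[{"translation":[0,0,5],"roll":0,"gripper":0},{"translation":[0,0,9],"roll":0,"gripper":0},{"translation":[0,0,12],"roll":0,"gripper":0},{"translation":[0,0,14],"roll":0,"gripper":0}]' 20 | grep -E 'pos|force'
python3 -m creep '[{"translation":[1,0,-18],"roll":0,"gripper":0},{"translation":[4,0,-35],"roll":0,"gripper":0},{"translation":[8,0,-51],"roll":0,"gripper":0},{"translation":[14,0,-67],"roll":0,"gripper":0},{"translation":[21,0,-82],"roll":0,"gripper":0}]' 20 | grep -E 'pos|force'
python3 -m creep '[{"translation":[9,0,-14],"roll":0,"gripper":0},{"translation":[19,0,-28],"roll":0,"gripper":0},{"translation":[30,0,-42],"roll":0,"gripper":0},{"translation":[38,0,-58],"roll":0,"gripper":0},{"translation":[38,0,-90],"roll":0,"gripper":0}]' 20 >/dev/null
python3 -m creep '[{"translation":[0,0,-30],"roll":0,"gripper":0},{"translation":[0,0,-60],"roll":0,"gripper":0},{"translation":[0,0,-60],"roll":0,"gripper":0},{"translation":[0,0,-60],"roll":0,"gripper":0},{"translation":[0,0,-60],"roll":0,"gripper":0}]' 20 >/dev/null; python3 go.py
python3 - <<'E'
from h import *
for n in ("top","side"):
    viewer.camera(n)
    for t in ("lid","lever_grip","tape","pot","spraycan","tin"):
        r=viewer.recognise(n,t); print(n,t,[(np.round(x["bbox"]).astype(int).tolist(),round(x["p"],2)) for x in r[:1]])
E
```

```text
position: [0.4643, 0.2549, 0.146]
ft_force: [-5.6, -3.7, 9.7]
grip_force: 4.5
position: [0.4644, 0.255, 0.1341]
ft_force: [-11.6, -5.6, 37.9]
grip_force: 18.9
position: [0.4896, 0.2635, 0.2159]
ft_force: [2.0, 1.5, 1.3]
grip_force: 0.7
t 34.77 pos [524.6 274.9 363.6] ang -71.7 tilt 1.0000 F [-0.9  0.5 -0.2] w 0.2 g 0.0 q [ 0.29  0.37  1.35 -0.    1.42  1.55]
top lid [([249, 187, 76, 76], 0.95)]
top lever_grip [([193, 121, 30, 36], 0.65)]
top tape [([230, 281, 38, 37], 0.68)]
top pot [([335, 286, 24, 21], 0.84)]
top spraycan [([196, 122, 27, 33], 0.66)]
top tin [([326, 110, 43, 49], 0.79)]
side lid [([224, 166, 111, 73], 0.76)]
side lever_grip [([333, 80, 56, 70], 0.86)]
side tape [([231, 166, 34, 26], 0.65)]
side pot [([166, 215, 27, 36], 0.81)]
side spraycan [([391, 165, 39, 76], 0.57)]
side tin [([297, 286, 59, 72], 0.96)]
```

```bash
python3 -c "
from rig import hand_in
print(hand_in())"
```

```text
the job is handed in; nothing more can be done
None
```

The job is handed in at about 35 s of the 72 s: the jar stands upright in the chamber, the lid was pushed fully shut without slamming, and the pump had five strokes, at least three of them clearly to the bottom stop and back up; the tape, pot, spray can and tin still show where they started.

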